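# Index the rotary stage four clicks and log it

## Task

With a fingertip, push the upright post of the rotary indexing stage round so that its dial turns clockwise, seen from above, by exactly four clicks, not one click more and not one click back on the way, and rests in that click stop; push gently, without gripping the post. Then press the big push button fully down once the dial is there, to log the position, and let go of it. Leave the ring gauge lying in the middle of the dial, do not press the small button, and lift or shift nothing else on the table.

Things in the scene. Friction and masses are not known exactly. Their poses are not given: they have to be found in the camera images.
- stage_axis (a point): centre of the top face of the rotary indexing stage's dial, on its vertical turning axis, 45 mm above the table. The dial is a bare aluminium disc, 156 mm dia, top at 45 mm, with twelve black marks round its edge, one per click (30 degrees). It sits on a fixed grey round base, 170 mm dia, from whose side one low grey index block stands out (to 95 mm from the axis, 32 mm high).
- post_mid (a point): middle of the dark steel finger post, which stands upright on the dial, 60 mm from the axis: 12 mm dia, from the dial's top (45 mm) up to 85 mm above the table; this point is at 65 mm. Pushing the post sideways turns the dial.
- dial (a joint): angle of the dial in rad, 0 at the start, growing clockwise seen from above. Click stops every 0.5236 rad (30 degrees), the start being one. About 2 to 3 N at the post takes it over the hump half-way between two stops; it then springs forward by itself into the next stop, ahead of the finger, and stays there. Left short of the hump it springs back. It turns freely both ways, with no end stop.
- ring_center (a point): centre of the loose steel ring gauge, 48 mm outer dia, 18 mm high, lying flat in the middle of the dial over a 6 mm high register spigot (this point at 54 mm above the table); it stays there.
- big_button_top (a point): centre of the top face of the big push button: white round cap, 42 mm dia, in a black collar, 52 mm above the table, on a fixed grey box 80 x 80 x 34 mm. It goes straight down. It stands to the left or to the right of the stage, the small one on the other side.
- big_button (a joint): travel of the big button in m: 0 up, 0.006 fully down (about 4.5 N); springs back.
- small_button_top (a point): centre of the top face of the small push button: same white cap but 20 mm dia, 52 mm above the table, on the same kind of box. Not to be pressed.
- small_button (a joint): travel of the small button in m: 0 up, 0.006 fully down.
- plug_gauge: steel plug gauge standing upright, 24 mm dia, 90 mm tall; loose bystander; origin at the centre of its underside
- gauge_block: steel gauge block 30 x 35 x 12 mm lying flat; loose bystander; origin at the centre of its underside
- oil_jar: small jar with black cap, 44 mm dia, 60 mm tall; loose bystander; origin at the centre of its underside
- loupe: black eye loupe, 36 mm dia, 34 mm tall; loose bystander; origin at the centre of its underside
- screwdriver: screwdriver lying on the table, about 140 mm long (origin on the table below it); loose bystander
- steel_disc: flat steel disc, 40 mm dia, 14 mm tall; loose bystander; origin at the centre of its underside
- vee_block: dark steel block 40 x 40 x 35 mm; loose bystander; origin at the centre of its underside

How it is judged:
On the way, in this order (a step that is already met when the one before it is completed fails the run):
1. the dial rests in the fourth click stop clockwise from the start (value of joint dial between 1.9744 and 2.2144 rad and value of joint big_button below 0.002 m), for 0.3 s.
2. the big button is pressed fully down with the dial in the fourth stop (value of joint dial between 1.9744 and 2.2144 rad and value of joint big_button above 0.0045 m), for 0.05 s.
At the end, for the whole second after the job is handed in: The dial rests within 0.12 rad (7 degrees) of the fourth click stop clockwise from its start, both buttons are up, the ring gauge lies flat within 6 mm of the middle of the dial, and no bystander is more than 15 mm from where it stood (value of joint dial between 1.9744 and 2.2144 rad and value of joint each of big_button, small_button below 0.0015 m and velocity of joint dial between -0.1 and 0.1 rad/s and horizontal distance between ring_center and stage_axis below 0.006 m and height (world z) of ring_center below 0.06 m and angle between ring_center's own z axis and vertical below 0.1 rad and distance of each of plug_gauge, gauge_block, oil_jar, loupe, screwdriver, steel_disc, vee_block from where it was at the start of the episode below 0.015 m); the robot touches nothing.
It fails at once if the dial is turned past the fourth click (over half-way to the fifth), or back by over half a click behind the start (value of joint dial above 2.3744 rad or value of joint dial below -0.28 rad).
It fails at once if the big button is pressed before the dial is in the fourth stop (value of joint big_button above 0.003 m and not (value of joint dial between 1.9744 and 2.2144 rad)).
It fails at once if the small button is pressed (value of joint small_button above 0.003 m).
It fails at once if the dial or its post is gripped or forced (over 25 N) (contact force between the fingers and dial above 25 N).
It fails at once if the ring gauge is lifted or pushed off the middle of the dial, or a bystander is lifted or shifted by more than 15 mm (height (world z) of ring_center above 0.064 m or horizontal distance between ring_center and stage_axis above 0.01 m or distance of any of plug_gauge, gauge_block, oil_jar, loupe, screwdriver, steel_disc, vee_block from where it was at the start of the episode above 0.015 m).
It also fails if it takes over 56 s, if anything falls off the work surface, if the arm or the gripper's body presses on something with over 40 N, if the wrist force passes 120 N, or if a joint passes its speed limit or range.

## Robot

A 7-joint arm with a two-finger parallel gripper is mounted at the origin on the work surface. World frame = base frame: x ahead of the robot, y to its left, z up, the work surface at z = 0. Lengths are in m, angles in rad, forces in N, time in s.
With the tool pointing down it reaches from about 0.425 to 0.8 m from the base axis. Payload 8.3 kg.
Tool frame: the origin (TCP) lies at the very end of the fingers, on their centre line; the grasp point (between the pads) lies 19 mm behind it; z points along the fingers, y is the line along which they close (so a half turn about z gives the same grasp; the last joint's range is limited). The gripper opens to 85 mm and grips with 20 to 120 N. Pads are 22 mm wide; open, the fingers measure 114 mm over their backs; the gripper's body (76 mm by 85 mm) begins 54 mm behind the grasp point. The pads swing forward as they close: fully open they stand 13 mm farther back than shut.
Start: joints at [1.261, 0.383, 0.016, 1.37, -0.006, 1.388, -0.046], TCP at [0.153, -0.606, 0.231] pointing down, gripper open.
Joint ranges: [-2.95, 2.95], [-0.25, 2.06], [-1.52, 1.56], [0.18, 2.33], [-1.44, 4.58], [0.02, 2.06], [-3.01, 3.01]. Speed limits (rad/s): [2.39, 2.39, 3.01, 3.01, 3.14, 3.14, 3.14].

## Interface

Orientations are given as a rotation vector (axis times angle).
In Python, from workcell import env, viewer, finish_job, nets gives the robot as it stands.
- The arm moves only by the tool jog_arm, never from a script. Its argument "increments" is a list of rows, each a list of 7 numbers: the shift along the tool's x, y, z in mm, then the turn, a rotation vector about the tool's x, y, z in units of 8 degrees (1.0 is 8 degrees), then the closure, from 0 (fully open) to 1 (shut). A call has exactly 10 rows; each row shifts and turns the commanded pose from where the row before left it, along the tool's axes as they then stand; what a row does not reach is not made up. A row lasts 1/8 s, in which the tool goes at most 62.5 mm and 10.7 degrees, less where a joint would pass 70% of its speed; a pose out of reach is approached as far as the arm can. A call is refused whole if a number of a shift passes 62.5 or a number of a turn 1, either way. A call with a gripper value outside its range is refused whole. The fingers move at their own pace and stop on an object; the grip force is fixed at half the most. Time passes only in rows, so rows that do not move let the fingers close, or fill a call up. It gives the time, the measured TCP pose, the force, the opening and the grip force at its end, in the units of the state.
- env.get_state(): the state, without advancing time (a new reading comes with each control period).
- viewer.camera(name): name is "scene" or "side" or "wrist"; returns a dict with "frame" (400x640x3 uint8, blue, green, red), "fx", "fy", "cx", "cy" (pixels), "k1" (the pictures are not rectified: a ray, as slopes to the right and down, at radius r is drawn at 1 + k1 r^2 times it, then the intrinsics apply), "rvec" (rotation vector, rad) and "tvec" (3), from world to camera coordinates, as OpenCV has them; the wrist camera has in their place "mount" (4x4, takes a point from camera to tool coordinates, whose origin is the TCP and whose axes are the flange's). Camera axes: x right, y down, z forward; pixel columns grow to the right and rows downward; lengths in m; the calibration is good to about 2 mm. A picture is of the moment at which its call begins: read the wrist's pose just before it. There is no depth.
- finish_job(): hands the job in; it is judged then, once.
Trained networks look in a picture, given as the dict that the camera call returned (one of the last four; its "shot" number tells which), for a name from the list of things; names that differ only in an ending like _2 or _b are one class to them, and where a whole thing is asked for, a point or a joint stands for the part that bears it (a point fixed in the world has none). Each returns a list of dicts, best first, with "score" (0 to 1); they miss things now and then, are a little off and sometimes report something else, mostly with a low value. They report only what shows in the picture. A call takes as long as a camera call.
- nets.spot_in(picture, target): "position" ([row, column] as shares, 0 to 1, of the picture: columns of its width, rows of its height, amid what is visible of it).
- nets.silhouettes(picture, target): "region" (400x640 bool, what is visible of it) and "position" ([row, column] as shares, 0 to 1, of the picture: columns of its width, rows of its height, amid what is visible of it).
The state is a dict: "clock": time; "joints": joint angles; "joint_vel": joint speeds; "joint_efforts": joint torques, N m; "ee_pos": TCP position; "tcp_rot": TCP orientation; "contact_force": force on the tool from outside, world axes, zero at the start; "ft_torque": the same for the moment, N m; "finger_gap": finger opening in m; "grip_force": force on a finger pad.
Only numpy, scipy, OpenCV 4.12 (cv2) and the standard library are available. Lean on these libraries where they do the work, as an engineer would, in place of code of your own. Each camera call takes 0.05 s, during which the arm holds its last target. There are 200 camera calls.

## Working session

There is one attempt and no reset: what is moved stays moved. The work goes in short steps, Python scripts to look and compute and a tool call to move; the robot and the scene stay as the last step left them, time stands still between calls to the robot, and variables do not carry over. Pictures are saved under pics/ and viewed, at most 10 in all, crops included, and the job is handed in when it is done.

Besides the shell and the picture viewer there is one more tool, called after "Emit:" in YAML: its name, and indented under it one key for each argument. jog_arm: Moves the arm, as the interface text tells. Its arguments: {"type":"object","properties":{"increments":{"type":"array","items":{"type":"array","items":{"type":"number"}}}},"required":["increments"]}

```bash
mkdir -p pics; cat > h.py <<'E'
import numpy as np, cv2
from scipy.spatial.transform import Rotation as R
from workcell import env, viewer, finish_job, nets
def ray(p,u,v,st=None):
    x,y=(u-p['cx'])/p['fx'],(v-p['cy'])/p['fy']
    a,b=x,y
    for _ in range(20):
        s=1+p['k1']*(a*a+b*b); a,b=x/s,y/s
    d=np.array([a,b,1.])
    if 'mount' in p:
        T=np.eye(4);T[:3,:3]=R.from_rotvec(st['tcp_rot']).as_matrix();T[:3,3]=st['ee_pos']
        M=T@np.array(p['mount']);return M[:3,3],M[:3,:3]@d
    A=R.from_rotvec(np.ravel(p['rvec'])).as_matrix()
    return -A.T@np.ravel(p['tvec']),A.T@d
def atz(p,u,v,z,st=None):
    o,d=ray(p,u,v,st);return o+d*(z-o[2])/d[2]
def tri(rays):
    A=0;b=0
    for o,d in rays:
        d=d/np.linalg.norm(d);P=np.eye(3)-np.outer(d,d);A=A+P;b=b+P@o
    return np.linalg.solve(A,b)
def proj(p,X,st=None):
    if 'mount' in p:
        T=np.eye(4);T[:3,:3]=R.from_rotvec(st['tcp_rot']).as_matrix();T[:3,3]=st['ee_pos']
        M=np.linalg.inv(T@np.array(p['mount']));c=M[:3,:3]@X+M[:3,3]
    else: c=R.from_rotvec(np.ravel(p['rvec'])).as_matrix()@X+np.ravel(p['tvec'])
    a,b=c[:2]/c[2];s=1+p['k1']*(a*a+b*b);return p['fx']*a*s+p['cx'],p['fy']*b*s+p['cy']
E
python3 - <<'E'
from h import *
np.set_printoptions(precision=4,suppress=True)
s=env.get_state();print(s)
ps={n:viewer.camera(n) for n in('scene','side')}
for n,p in ps.items(): cv2.imwrite(f'pics/{n}0.png',p['frame'])
H=dict(stage_axis=.045,post_mid=.065,ring_center=.054,big_button_top=.052,small_button_top=.052,plug_gauge=.045,gauge_block=.006,oil_jar=.03,loupe=.017,screwdriver=.01,steel_disc=.007,vee_block=.017)
for t,z in H.items():
    rs=[]
    for n,p in ps.items():
        for r in nets.spot_in(p,t)[:1]:
            v,u=r['position'][0]*400,r['position'][1]*640
            rs.append(ray(p,u,v));print(t,n,round(r['score'],2),int(u),int(v),atz(p,u,v,z))
    if len(rs)==2: print('   tri',tri(rs))
E
```

```text
{'clock': 0.0, 'joints': array([ 1.2611,  0.3842,  0.0163,  1.3711, -0.0063,  1.3882, -0.0465]), 'joint_vel': array([-0.0002, -0.    ,  0.0003,  0.0001,  0.0007,  0.0005, -0.0012]), 'joint_efforts': array([  0.0009, -62.7596,   0.8446, -37.1818,   0.0165,   0.0142,
         0.    ]), 'ee_pos': array([ 0.1526, -0.6056,  0.2303]), 'tcp_rot': array([-3.1158, -0.3867,  0.0004]), 'contact_force': array([0.4826, 0.1453, 0.1121]), 'ft_torque': array([-0.0332, -0.0562,  0.0091]), 'grip_force': 0.0, 'finger_gap': 0.08533521410397708}
stage_axis scene 0.69 289 236 [ 0.6054 -0.0726  0.045 ]
stage_axis side 0.96 318 195 [ 0.5676 -0.0386  0.045 ]
   tri [ 0.5716 -0.0735  0.016 ]
post_mid scene 0.65 291 230 [ 0.6099 -0.0696  0.065 ]
post_mid side 0.78 316 195 [ 0.5688 -0.0124  0.065 ]
   tri [ 0.5719 -0.0666  0.0268]
ring_center scene 0.86 290 223 [ 0.5737 -0.0725  0.054 ]
ring_center side 0.76 320 185 [ 0.5668 -0.0691  0.054 ]
   tri [ 0.5677 -0.0731  0.05  ]
big_button_top scene 0.79 174 219 [ 0.5505 -0.3042  0.052 ]
big_button_top side 0.68 336 141 [ 0.5431 -0.2849  0.052 ]
   tri [ 0.5431 -0.3
[... 245 characters left out ...]
 -0.0075  0.006 ]
oil_jar scene 0.62 251 291 [ 0.7289 -0.1359  0.03  ]
oil_jar side 0.62 265 173 [ 0.7289 -0.1301  0.03  ]
   tri [ 0.729  -0.135   0.0281]
loupe scene 0.6 392 189 [0.4001 0.1707 0.017 ]
loupe side 0.8 375 268 [0.4082 0.1659 0.017 ]
   tri [0.4081 0.1691 0.0216]
screwdriver scene 0.57 242 197 [ 0.4147 -0.1879  0.01  ]
screwdriver side 0.75 381 175 [ 0.4038 -0.1921  0.01  ]
   tri [ 0.4051 -0.1912  0.0068]
steel_disc scene 0.69 464 272 [0.6759 0.256  0.007 ]
steel_disc side 0.7 257 290 [0.6639 0.2555 0.007 ]
   tri [0.6676 0.2562 0.0028]
vee_block scene 0.87 197 272 [ 0.6669 -0.2406  0.017 ]
vee_block side 0.55 293 157 [ 0.6674 -0.236   0.017 ]
   tri [ 0.6673 -0.2399  0.0158]
```

```bash
python3 - <<'E'
import cv2
a=cv2.imread('pics/scene0.png')[150:320,130:530];b=cv2.imread('pics/side0.png')[100:320,200:460]
cv2.imwrite('pics/c1.png',cv2.resize(a,None,fx=2,fy=2));cv2.imwrite('pics/c2.png',cv2.resize(b,None,fx=2.7,fy=2.7))
E
```

```text
(no output)
```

View pics/c1.png

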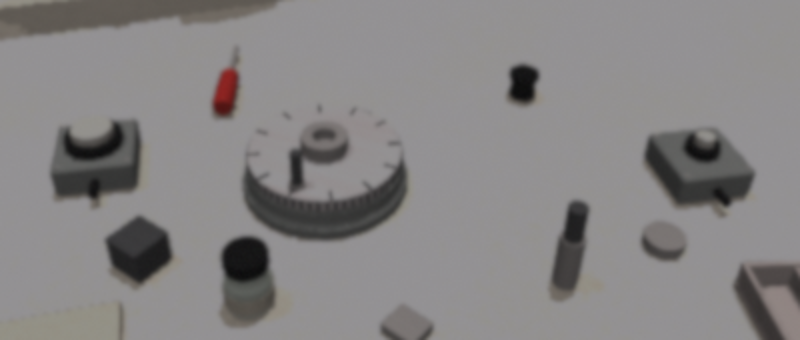

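View pics/c2.png

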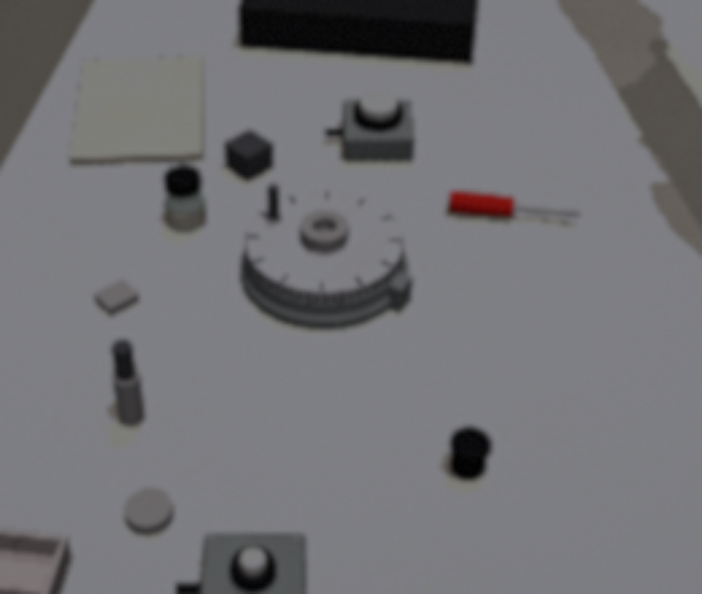

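The scene crop shows the post left-below the ring, at full-frame pixel (278,235). The side crop shows it at (301,175). The ring is at about (292,221) in scene and (320,186) in side. The big button is on the −y side.

```bash
python3 - <<'E'
from h import *
np.set_printoptions(precision=4,suppress=True)
a,b=viewer.camera('scene'),viewer.camera('side')
P=tri([ray(a,278,235),ray(b,301,175)]);print('post',P)
for n,A,B in(('ring',(292,220.5),(320,185.6)),('big',(175.5,217),(340.5,139))): print(n,tri([ray(a,*A),ray(b,*B)]),atz(a,*A,.054),atz(b,*B,.054))
for c,p in((a,(278,235)),(b,(301,175))): print(atz(c,*p,.065))
w=viewer.camera('wrist');print(w['mount'],w['fx'],w['cx'],w['cy'])
E
```

```text
post [ 0.6217 -0.0942  0.0637]
ring [ 0.5665 -0.0685  0.0543] [ 0.5654 -0.0689  0.054 ] [ 0.5667 -0.0682  0.054 ]
big [ 0.5346 -0.3068  0.0472] [ 0.5455 -0.3022  0.054 ] [ 0.5335 -0.2985  0.054 ]
[ 0.6233 -0.094   0.065 ]
[ 0.6214 -0.0927  0.065 ]
[[-0.     -0.9447 -0.328   0.0848]
 [ 1.      0.0001 -0.0003  0.0002]
 [ 0.0004 -0.328   0.9447 -0.1419]
 [ 0.      0.      0.      1.    ]] 293.0527571983846 321.8394021229587 197.49338316526436
```

Emit:
jog_arm:
  increments:
    - [36.8,-25.6,0,0,0,0,1]
    - [36.8,-25.6,0,0,0,0,1]
    - [36.8,-25.6,0,0,0,0,1]
    - [36.8,-25.6,0,0,0,0,1]
    - [36.8,-25.6,0,0,0,0,1]
    - [36.8,-25.6,0,0,0,0,1]
    - [36.8,-25.6,0,0,0,0,1]
    - [36.8,-25.6,0,0,0,0,1]
    - [36.8,-25.6,0,0,0,0,1]
    - [36.8,-25.6,0,0,0,0,1]

```text
clock: 2.7
ee_pos: [0.4478, -0.2668, 0.2316]
tcp_rot: [3.117, 0.386, 0.001]
contact_force: [0.0, -0.8, -0.7]
finger_gap: -0.0004
grip_force: 0.0
```

Emit:
jog_arm:
  increments:
    - [36.8,-25.6,0,0,0,0,1]
    - [36.8,-25.6,0,0,0,0,1]
    - [36.8,-25.6,0,0,0,0,1]
    - [36.8,-25.6,0,0,0,0,1]
    - [36.8,-25.6,0,0,0,0,1]
    - [36.8,-25.6,0,0,0,0,1]
    - [0,0,0,0,0,-1,1]
    - [0,0,0,0,0,-1,1]
    - [0,0,0,0,0,-1,1]
    - [0,0,0,0,0,-1,1]

```text
clock: 3.95
ee_pos: [0.6236, -0.0651, 0.2313]
tcp_rot: [2.888, 1.238, -0.0]
contact_force: [-0.1, -0.2, -0.6]
finger_gap: 0.0
grip_force: 0.0
```

Emit:
jog_arm:
  increments:
    - [0,0,0,0,0,-1,1]
    - [0,0,0,0,0,-1,1]
    - [0,0,0,0,0,-1,1]
    - [0,0,0,0,0,-1,1]
    - [0,0,0,0,0,-1,1]
    - [0,0,0,0,0,-1,1]
    - [0,0,10,0,0,0,1]
    - [0,0,10,0,0,0,1]
    - [0,0,10,0,0,0,1]
    - [0,0,0,0,0,0,1]

```text
clock: 5.2
ee_pos: [0.6229, -0.065, 0.1999]
tcp_rot: [-2.139, -2.298, 0.002]
contact_force: [-0.6, -0.5, 0.2]
finger_gap: 0.0002
grip_force: 0.0
```

```bash
python3 - <<'E'
from h import *
np.set_printoptions(precision=4,suppress=True)
s=env.get_state();w=viewer.camera('wrist');cv2.imwrite('pics/w1.png',w['frame'])
print(s['clock'],s['ee_pos'],s['tcp_rot'],s['joints'],s['contact_force'],s['finger_gap'])
for t,z in(('stage_axis',.045),('ring_center',.063),('post_mid',.065)):
    for r in nets.spot_in(w,t)[:1]:
        v,u=r['position'][0]*400,r['position'][1]*640;print(t,r['score'],u,v,atz(w,u,v,z,s))
E
```

```text
5.2 [ 0.6229 -0.065   0.1999] [-2.1394 -2.2982  0.0021] [ 0.5045  0.4801 -0.6474  1.3883  0.2878  1.3702 -0.0742] [-0.6473 -0.4881  0.2466] 0.0002029505493511053
stage_axis 0.85 272.192 159.48 [ 0.5702 -0.0459  0.045 ]
ring_center 0.79 259.904 190.39999999999998 [ 0.5613 -0.0742  0.063 ]
post_mid 0.65 270.016 173.2 [ 0.5715 -0.0552  0.065 ]
```

View pics/w1.png

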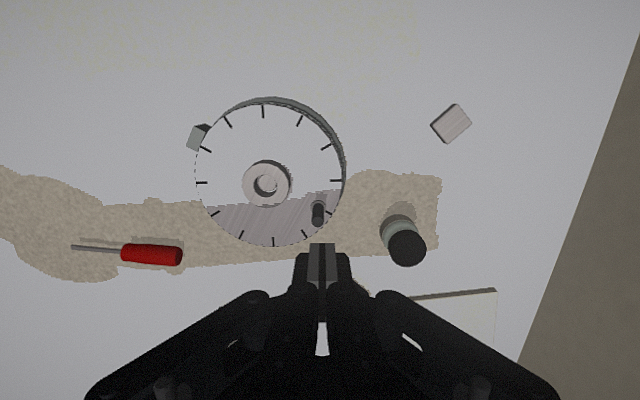

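The wrist view shows the dial centred at about (269,171). The ring's top face is near (268,185). The post runs from (320,203) to (317,224), and the closed fingertips are at (322,245).

```bash
python3 - <<'E'
from h import *
np.set_printoptions(precision=4,suppress=True)
s=env.get_state();w=viewer.camera('wrist')
print('dial',atz(w,269.5,171,.045,s),'ring',atz(w,267,185,.063,s))
for n,q,z in(('base',(320,203),.045),('top',(317,224),.085),('top2',(319,206),.085)):print(n,atz(w,*q,z,s))
# dial edge fit
im=cv2.cvtColor(w['frame'],6)
marks=[(263,111),(228,124),(206,149),(202,183),(215,213),(241,234),(273,241),(304,235),(336,181),(326,147),(299,122)]
X=np.array([atz(w,*m,.045,s)[:2] for m in marks])
A=np.c_[2*X,np.ones(len(X))];c=np.linalg.lstsq(A,(X**2).sum(1),rcond=None)[0];print('marks circle',c[:2],np.sqrt(c[2]+c[:2]@c[:2]))
d=X-c[:2];print(np.degrees(np.arctan2(d[:,1],d[:,0])))
print('tip',proj(w,s['ee_pos'],s))
E
```

```text
dial [ 0.5687 -0.0586  0.045 ] ring [ 0.5693 -0.0685  0.063 ]
base [ 0.6239 -0.0904  0.045 ]
top [ 0.6217 -0.0974  0.085 ]
top2 [ 0.6224 -0.0788  0.085 ]
marks circle [ 0.5681 -0.0703] 0.07104451098289433
[  95.2929  126.0079  154.9065 -174.7883 -145.688  -115.6323  -85.3431
  -55.8694    4.7504   35.4007   65.4954]
tip (np.float64(321.62753611255226), np.float64(257.72697882750094))
```

Emit:
jog_arm:
  increments:
    - [0,2,14,0,0,0,1]
    - [0,0,14,0,0,0,1]
    - [0,0,14,0,0,0,1]
    - [0,0,14,0,0,0,1]
    - [0,0,14,0,0,0,1]
    - [0,0,14,0,0,0,1]
    - [0,0,14,0,0,0,1]
    - [0,0,14,0,0,0,1]
    - [0,0,12,0,0,0,1]
    - [0,0,8,0,0,0,1]

```text
clock: 6.7
ee_pos: [0.6254, -0.0648, 0.0684]
tcp_rot: [-2.139, -2.3, 0.0]
contact_force: [-0.5, -0.2, -0.5]
finger_gap: 0.0
grip_force: 0.0
```

```bash
cat > look.py <<'E'
from h import *
import sys
np.set_printoptions(precision=4,suppress=True)
s=env.get_state();w=viewer.camera('wrist');cv2.imwrite(f'pics/{sys.argv[1]}.png',w['frame'])
C=np.array([.568,-.070]);d=s['ee_pos'][:2]-C
X=R.from_rotvec(s['tcp_rot']).as_matrix()[:,0]
print(s['clock'],s['ee_pos'],'theta',np.degrees(np.arctan2(d[1],d[0])),'rho',np.hypot(*d),'yaw',np.degrees(np.arctan2(X[1],X[0])),s['contact_force'],'j7',s['joints'])
for dg in(0,30,60,90,120):
    a=np.radians(-25.2-dg);q=[C[0]+.06*np.cos(a),C[1]+.06*np.sin(a)]
    print(dg,np.round(proj(w,np.array(q+[.045]),s)),np.round(proj(w,np.array(q+[.085]),s)))
E
python3 look.py w2
```

```text
6.7 [ 0.6254 -0.0648  0.0684] theta 5.155427947758434 rho 0.05761195635157737 yaw 94.147267119319 [-0.5336 -0.1722 -0.5078] j7 [ 0.4853  0.5923 -0.6093  1.536   0.3611  1.1283 -0.1276]
0 [314. 280.] [312. 324.]
30 [282. 307.] [273. 355.]
60 [240. 317.] [222. 366.]
90 [196. 307.] [168. 355.]
120 [158. 280.] [120. 324.]
```

View pics/w2.png

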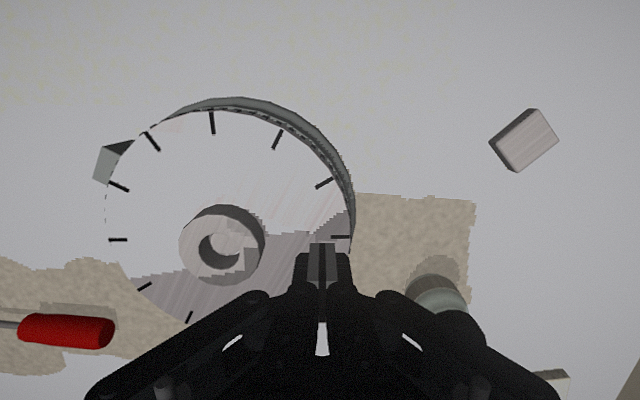

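Emit:
jog_arm:
  increments:
    - [-3,-0.1,0,0,0,0.375,1]
    - [-3,-0.1,0,0,0,0.375,1]
    - [-3,-0.1,0,0,0,0.375,1]
    - [-3,-0.1,0,0,0,0.375,1]
    - [-3,-0.1,0,0,0,0.375,1]
    - [-3,-0.1,0,0,0,0.375,1]
    - [-3,-0.1,0,0,0,0.375,1]
    - [-3,-0.1,0,0,0,0.375,1]
    - [-3,-0.1,0,0,0,0.375,1]
    - [0,0,0,0,0,0,1]

```text
clock: 8.0
ee_pos: [0.6214, -0.0912, 0.0698]
tcp_rot: [2.617, 1.737, 0.001]
contact_force: [1.0, 0.7, 0.1]
finger_gap: 0.0001
grip_force: 0.4
```

```bash
python3 look.py w3
```

```text
8.0 [ 0.6214 -0.0912  0.0698] theta -21.67090860506304 rho 0.05750984390584185 yaw 67.15311329358205 [1.0106 0.7218 0.1419] j7 [ 0.4615  0.5646 -0.5097  1.5418  0.2956  1.1116 -0.5124]
0 [325. 243.] [326. 280.]
30 [311. 282.] [309. 326.]
60 [279. 308.] [269. 355.]
90 [236. 315.] [218. 364.]
120 [193. 304.] [164. 351.]
```

```bash
cat >> look.py <<'E'
g=cv2.cvtColor(w['frame'],6).astype(float)
th=np.degrees(np.arctan2(d[1],d[0]))
an=np.arange(th+70,th+290,.5)
val=[]
for a in an:
    k=np.radians(a);v=[]
    for r in(.069,.071,.073):
        x,y=proj(w,np.array([C[0]+r*np.cos(k),C[1]+r*np.sin(k),.045]),s)
        v.append(g[int(round(y)),int(round(x))] if 0<=x<639.4 and 0<=y<399.4 else np.nan)
    val.append(np.mean(v))
val=np.array(val);dk=an[val<70]
z=np.exp(1j*np.radians(12*dk)).mean();print('marks phase mod30 (start 4.8)',np.degrees(np.angle(z))/12%30,abs(z),len(dk))
E
python3 look.py w3b | tail -1
```

```text
marks phase mod30 (start 4.8) 21.684624371789496 0.3403915622439958 115
```

View pics/w3b.png

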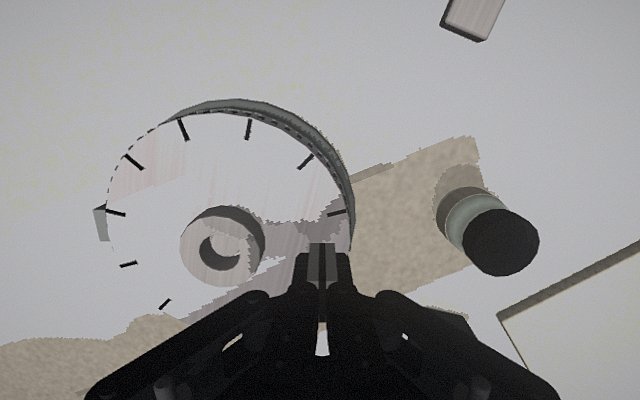

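The wrist view shows eight clear marks: (183,128), (133,162), (115,212), (128,264), (165,303), (249,128), (305,161) and (336,213). The gripper hides the post. I'll mask out the gripper in the mark reader.

```bash
sed -i 's/an=np.arange.*/an=np.arange(th+20,th+300,.5)/; s/if 0<=x<639.4 and 0<=y<399.4 else/if 0<=x<639.4 and 0<=y<399.4 and (y<240 or (x<180 and y<310)) else/' look.py
echo "print(np.round(dk,1).tolist())" >> look.py
python3 look.py w3c | tail -2
python3 - <<'E'
from h import *
s=env.get_state();w=viewer.camera('wrist')
for m in[(183,128),(133,162),(115,212),(128,264),(165,303),(249,128),(305,161),(336,213)]:
    x=atz(w,*m,.045,s)[:2]-[.568,-.070];print(np.degrees(np.arctan2(x[1],x[0])).round(1),np.hypot(*x).round(4))
E
```

```text
marks phase mod30 (start 4.8) 22.915211075791635 0.9742986110648287 26
[23.0, 23.5, 24.0, 53.0, 53.5, 54.0, 54.5, 83.0, 83.5, 84.0, 84.5, 112.5, 113.0, 113.5, 114.0, 142.0, 142.5, 143.0, 143.5, 171.0, 171.5, 172.0, 172.5, 200.5, 201.0, 201.5]
83.4 0.0721
113.6 0.0725
142.4 0.0729
171.8 0.0728
-158.9 0.0712
53.4 0.0712
23.7 0.0695
-7.5 0.0686
```

Emit:
jog_arm:
  increments:
    - [-3.4,-0.1,0.1,0,0,0.425,1]
    - [-3.4,-0.1,0.1,0,0,0.425,1]
    - [-3.4,-0.1,0.1,0,0,0.425,1]
    - [-3.4,-0.1,0.1,0,0,0.425,1]
    - [-3.4,-0.1,0.1,0,0,0.425,1]
    - [-3.4,-0.1,0.1,0,0,0.425,1]
    - [-3.4,-0.1,0.1,0,0,0.425,1]
    - [-3.4,-0.1,0.1,0,0,0.425,1]
    - [-3.4,-0.1,0.1,0,0,0.425,1]
    - [0,0,0,0,0,0,1]

```text
clock: 9.45
ee_pos: [0.6023, -0.1153, 0.0685]
tcp_rot: [2.983, 0.986, -0.0]
contact_force: [0.2, 0.0, -0.7]
finger_gap: -0.0001
grip_force: 0.2
```

```bash
python3 look.py w4
```

```text
9.45 [ 0.6023 -0.1153  0.0685] theta -52.86179222472194 rho 0.05677899003199299 yaw 36.57302705712987 [ 0.195   0.039  -0.7102] j7 [ 0.435   0.517  -0.4012  1.5896  0.221   1.0801 -0.9563]
0 [315. 197.] [313. 224.]
30 [327. 242.] [328. 279.]
60 [313. 282.] [311. 326.]
90 [280. 308.] [271. 356.]
120 [238. 316.] [219. 365.]
marks phase mod30 (start 4.8) 22.805593859741172 0.9863242643804737 21
[-8.4, -7.9, -7.4, 22.6, 23.1, 52.6, 53.1, 53.6, 54.1, 83.1, 83.6, 84.1, 112.6, 113.1, 113.6, 142.1, 142.6, 143.1, 171.1, 171.6, 172.1]
```

Emit:
jog_arm:
  increments:
    - [-3.4,0,0,0,0,0.425,1]
    - [-3.4,0,0,0,0,0.425,1]
    - [-3.4,-0.1,0,0,0,0.425,1]
    - [-3.4,-0.1,0,0,0,0.425,1]
    - [-3.4,-0.1,0,0,0,0.425,1]
    - [-3.4,-0.1,0,0,0,0.425,1]
    - [-3.4,-0.1,0,0,0,0.425,1]
    - [-3.4,-0.1,0,0,0,0.425,1]
    - [-3.4,-0.1,0,0,0,0.425,1]
    - [-3.4,-0.1,0,0,0,0.425,1]

```text
clock: 10.75
ee_pos: [0.5708, -0.1264, 0.0684]
tcp_rot: [3.141, 0.069, -0.0]
contact_force: [-0.4, -0.0, -0.5]
finger_gap: 0.0001
grip_force: 0.0
```

```bash
python3 look.py w5
```

```text
10.75 [ 0.5708 -0.1264  0.0684] theta -87.14601903761223 rho 0.05648844985949249 yaw 2.5329598081333935 [-0.4249 -0.0149 -0.5207] j7 [ 0.3887  0.4466 -0.2888  1.6754  0.1431  1.0406 -1.4724]
0 [271. 155.] [257. 173.]
30 [312. 191.] [309. 217.]
60 [327. 236.] [328. 272.]
90 [316. 277.] [315. 321.]
120 [286. 305.] [278. 353.]
marks phase mod30 (start 4.8) 19.246911333556696 0.9824981413124427 23
[-42.6, -42.1, -41.6, -12.1, -11.6, -11.1, 18.4, 18.9, 19.4, 19.9, 49.4, 49.9, 50.4, 79.4, 79.9, 80.4, 80.9, 109.4, 109.9, 110.4, 138.9, 139.4, 139.9]
```

Emit:
jog_arm:
  increments:
    - [-3.4,0.1,0,0,0,0.425,1]
    - [-3.4,0.1,0,0,0,0.425,1]
    - [-3.4,0,0,0,0,0.425,1]
    - [-3.4,0,0,0,0,0.425,1]
    - [-3.4,-0.1,0,0,0,0.425,1]
    - [-3.4,-0.1,0,0,0,0.425,1]
    - [-3.4,-0.1,0,0,0,0.425,1]
    - [-2,0,0,0,0,0.25,1]
    - [0,0,0,0,0,0,1]
    - [0,0,0,0,0,0,1]

```text
clock: 12.05
ee_pos: [0.5458, -0.1224, 0.0684]
tcp_rot: [-3.078, 0.631, -0.0]
contact_force: [0.2, -0.6, -0.3]
finger_gap: -0.0001
grip_force: 0.5
```

```bash
python3 look.py w6
```

```text
12.05 [ 0.5458 -0.1224  0.0684] theta -112.97699308152951 rho 0.05696689558074719 yaw -23.1760700544403 [ 0.2069 -0.6465 -0.349 ] j7 [ 0.3344  0.3904 -0.2108  1.7482  0.094   1.0127 -1.8861]
0 [224. 143.] [195. 157.]
30 [278. 159.] [265. 178.]
60 [315. 197.] [313. 224.]
90 [326. 242.] [328. 279.]
120 [313. 282.] [310. 326.]
marks phase mod30 (start 4.8) 23.255913986512223 0.9737464636697197 24
[-69.0, -68.5, -68.0, -38.5, -38.0, -37.5, -8.0, -7.5, -7.0, -6.5, 23.0, 23.5, 24.0, 24.5, 53.5, 54.0, 54.5, 55.0, 83.5, 84.0, 84.5, 113.5, 114.0, 114.5]
```

Emit:
jog_arm:
  increments:
    - [-1.5,0,0,0,0,0.19,1]
    - [-1.5,0,0,0,0,0.19,1]
    - [-1,0,0,0,0,0.125,1]
    - [-1,0,0,0,0,0.125,1]
    - [-1,0,0,0,0,0.125,1]
    - [-1,0,0,0,0,0.125,1]
    - [0,0,0,0,0,0,1]
    - [0,0,0,0,0,0,1]
    - [0,0,0,0,0,0,1]
    - [0,0,0,0,0,0,1]

```text
clock: 13.35
ee_pos: [0.5394, -0.1194, 0.0684]
tcp_rot: [-3.032, 0.821, -0.0]
contact_force: [0.6, -0.7, 0.3]
finger_gap: -0.0003
grip_force: 0.0
```

```bash
python3 look.py w7; python3 - <<'E'
from h import *
a,b=viewer.camera('scene'),viewer.camera('side')
C=np.array([.568,-.07])
for dg in(90,120,150):
    k=np.radians(-25.2-dg);q=np.array([C[0]+.06*np.cos(k),C[1]+.06*np.sin(k),.065]);print(dg,proj(a,q),proj(b,q))
cv2.imwrite('pics/d.png',np.vstack([cv2.resize(p['frame'][130:260,220:400],None,fx=2.2,fy=2.2) for p in(a,b)]))
E
```

```text
13.35 [ 0.5394 -0.1194  0.0684] theta -120.04367171357602 rho 0.057049060487201556 yaw -30.296829766264064 [ 0.5966 -0.6987  0.3463] j7 [ 0.3161  0.3759 -0.1908  1.7674  0.0824  1.006  -2.0054]
0 [211. 144.] [178. 158.]
30 [266. 153.] [249. 170.]
60 [308. 187.] [304. 212.]
90 [326. 231.] [327. 267.]
120 [318. 274.] [317. 317.]
marks phase mod30 (start 4.8) 5.2909724743121105 0.9653495165536279 24
[-87.0, -86.5, -86.0, -85.5, -56.5, -56.0, -55.5, -26.0, -25.5, -25.0, -24.5, 5.0, 5.5, 6.0, 35.5, 36.0, 36.5, 37.0, 66.5, 67.0, 96.0, 96.5, 97.0, 97.5]
90 (np.float64(264.5908210385052), np.float64(209.9095016366806)) (np.float64(331.45649472656135), np.float64(170.35989581488894))
120 (np.float64(275.04258291361015), np.float64(203.01727521715807)) (np.float64(339.4244918407656), np.float64(175.561864410204))
150 (np.float64(289.2062301423059), np.float64(199.89326289395314)) (np.float64(342.34883616750244), np.float64(182.6429407023943))
```

View pics/d.png

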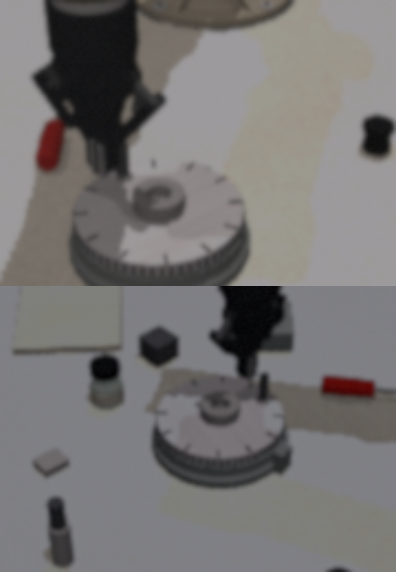

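The side camera shows the post at (340,176), which is where the fourth stop should put it. The mark reading also shows the dial at rest. I'll back off, rise and go to the big button.

Emit:
jog_arm:
  increments:
    - [6,0,0,0,0,0,1]
    - [4,0,-8,0,0,0,1]
    - [0,0,-20,0,0,0,1]
    - [0,0,-30,0,0,0,1]
    - [16,31,-30,0,0,0,1]
    - [16,31,-20,0,0,0,1]
    - [16,31,0,0,0,0,1]
    - [16,31,0,0,0,0,1]
    - [16,31,0,0,0,0,1]
    - [0,0,0,0,0,0,1]

```text
clock: 14.75
ee_pos: [0.5377, -0.3028, 0.1767]
tcp_rot: [3.028, -0.829, 0.0]
contact_force: [-0.1, 0.2, -0.9]
finger_gap: 0.0004
grip_force: 0.0
```

```bash
python3 - <<'E'
from h import *
np.set_printoptions(precision=4,suppress=True)
s=env.get_state();w=viewer.camera('wrist');cv2.imwrite('pics/b.png',w['frame'])
print(s['clock'],s['ee_pos'],s['tcp_rot'],s['contact_force'])
for r in nets.spot_in(w,'big_button_top')[:2]:
    v,u=r['position'][0]*400,r['position'][1]*640;print(r['score'],u,v,atz(w,u,v,.052,s))
E
```

```text
14.75 [ 0.5377 -0.3028  0.1767] [ 3.0283 -0.829   0.0002] [-0.0953  0.1501 -0.9401]
0.73 326.01599999999996 184.8 [ 0.5399 -0.3091  0.052 ]
```

View pics/b.png

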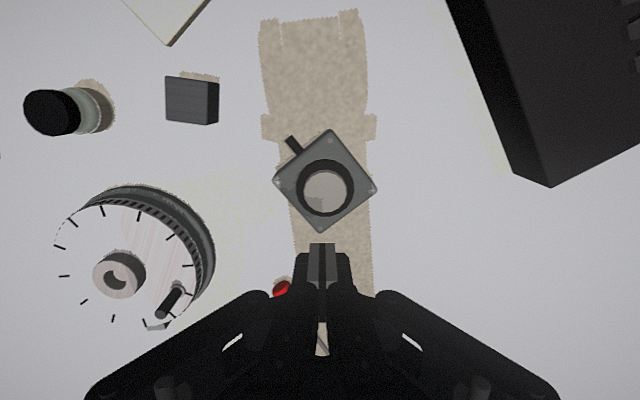

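The wrist view shows the white cap centred at (326,191), about 4 mm along tool y from the tip. The post and dial at lower left are undisturbed.

Emit:
jog_arm:
  increments:
    - [0,4,20,0,0,0,1]
    - [0,0,25,0,0,0,1]
    - [0,0,25,0,0,0,1]
    - [0,0,20,0,0,0,1]
    - [0,0,15,0,0,0,1]
    - [0,0,10,0,0,0,1]
    - [0,0,5,0,0,0,1]
    - [0,0,3,0,0,0,1]
    - [0,0,3,0,0,0,1]
    - [0,0,0,0,0,0,1]

```text
clock: 16.1
ee_pos: [0.5372, -0.3019, 0.0509]
tcp_rot: [-3.032, 0.821, -0.001]
contact_force: [-0.8, 2.4, 3.9]
finger_gap: 0.0002
grip_force: 2.0
```

Emit:
jog_arm:
  increments:
    - [0,0,1,0,0,0,1]
    - [0,0,1,0,0,0,1]
    - [0,0,1,0,0,0,1]
    - [0,0,1,0,0,0,1]
    - [0,0,1,0,0,0,1]
    - [0,0,0,0,0,0,1]
    - [0,0,0,0,0,0,1]
    - [0,0,0,0,0,0,1]
    - [0,0,0,0,0,0,1]
    - [0,0,0,0,0,0,1]

```text
clock: 17.35
ee_pos: [0.5375, -0.302, 0.0496]
tcp_rot: [3.032, -0.821, 0.003]
contact_force: [-13.7, 8.9, 33.2]
finger_gap: 0.0002
grip_force: 16.6
```

```bash
python3 - <<'E'
from h import *
s=env.get_state();b=viewer.camera('side');a=viewer.camera('scene');w=viewer.camera('wrist');print(s)
cv2.imwrite('pics/e.png',np.hstack([np.vstack([cv2.resize(b['frame'][100:175,290:390],(300,225)),cv2.resize(a['frame'][180:255,130:230],(300,225))]),cv2.resize(w['frame'],None,fx=.75,fy=.75)[:].copy()[:300] if 0 else cv2.copyMakeBorder(cv2.resize(w['frame'],(480,300)),0,150,0,0,cv2.BORDER_CONSTANT)]))
E
```

```text
{'clock': 17.35, 'joints': array([ 0.53610408,  0.51120853, -0.10127186,  1.60864037,  0.05784274,
        1.02254137, -1.68179987]), 'joint_vel': array([ 1.49276679e-03,  2.59125550e-04,  1.68242819e-03, -4.03557228e-04,
       -9.83234079e-05, -1.77090594e-04, -5.82145031e-04]), 'joint_efforts': array([ 6.92651980e-01, -4.84677172e+01,  3.95730799e-01, -2.89041728e+01,
        8.22619367e-01, -5.80707103e+00,  4.57632312e-03]), 'ee_pos': array([ 0.53748134, -0.3019721 ,  0.04957194]), 'tcp_rot': array([ 3.03222435, -0.82068625,  0.00333006]), 'contact_force': array([-13.68478341,   8.89780833,  33.15338419]), 'ft_torque': array([2.0540799 , 3.09650325, 0.04614991]), 'grip_force': 16.62178378086537, 'finger_gap': 0.0002174853541303456}
```

View pics/e.png

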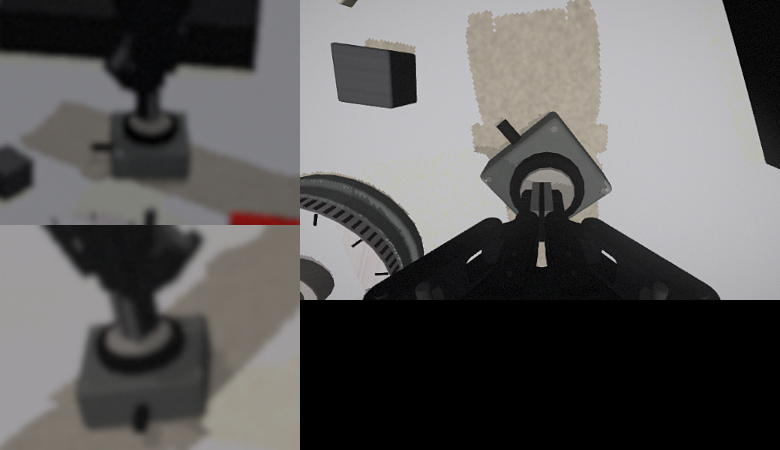

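The fingertip sits on the −x/−y side of the cap: cap centre is about (329,249) and the tip is at (322,258). The force is oblique, so I'll lift, re-centre and press again square.

Emit:
jog_arm:
  increments:
    - [0,0,-4,0,0,0,1]
    - [0,0,-6,0,0,0,1]
    - [0,0,-10,0,0,0,1]
    - [0,0,-10,0,0,0,1]
    - [0,0,0,0,0,0,1]
    - [0,0,0,0,0,0,1]
    - [0,0,0,0,0,0,1]
    - [0,0,0,0,0,0,1]
    - [0,0,0,0,0,0,1]
    - [0,0,0,0,0,0,1]

```text
clock: 18.75
ee_pos: [0.5369, -0.302, 0.0754]
tcp_rot: [-3.032, 0.821, -0.0]
contact_force: [-0.2, -0.7, 0.1]
finger_gap: -0.0001
grip_force: 0.0
```

```bash
python3 - <<'E'
from h import *
np.set_printoptions(precision=4,suppress=True)
s=env.get_state();w=viewer.camera('wrist')
print(s['clock'],s['ee_pos'],s['tcp_rot'],s['contact_force'])
T=R.from_rotvec(s['tcp_rot']).as_matrix()
g=cv2.cvtColor(w['frame'],6)
for t in('big_button_top','big_button'):
  for r in nets.silhouettes(w,t)[:1]:
    m=r['region'];ys,xs=np.where(m);print(t,r['score'],xs.min(),xs.max(),ys.min(),ys.max())
    c=m&(g>130);n,l,st,ce=cv2.connectedComponentsWithStats(c.astype('uint8'));i=1+st[1:,4].argmax();print('white',st[i],ce[i])
    x,y,ww,hh=st[i][:4]
    for p in((x+ww/2,y),(x+ww/2,y+hh),(x,y+hh/2),(x+ww,y+hh/2)):
        q=atz(w,*p,.052,s);print(p,q,'tool mm',(T.T@(q-s['ee_pos']))*1e3)
cv2.imwrite('pics/f.png',w['frame'][130:330,180:460])
E
```

```text
18.75 [ 0.5369 -0.302   0.0754] [-3.0323  0.821  -0.    ] [-0.2045 -0.6658  0.0976]
big_button_top 0.7 295 360 205 261
white [301 212  59  26 859] [331.4726 223.4924]
(np.float64(330.5), np.int32(212)) [ 0.5499 -0.3158  0.052 ] tool mm [18.1176  5.3266 23.3746]
(np.float64(330.5), np.int32(238)) [ 0.5346 -0.307   0.052 ] tool mm [ 0.5369  5.4984 23.375 ]
(np.int32(301), np.float64(225.0)) [ 0.5516 -0.2957  0.052 ] tool mm [  9.4665 -12.8061  23.3768]
(np.int32(360), np.float64(225.0)) [ 0.5332 -0.3272  0.052 ] tool mm [ 9.4651 23.6338 23.3728]
big_button 0.68 295 360 206 260
white [301 212  59  26 859] [331.4726 223.4924]
(np.float64(330.5), np.int32(212)) [ 0.5499 -0.3158  0.052 ] tool mm [18.1176  5.3266 23.3746]
(np.float64(330.5), np.int32(238)) [ 0.5346 -0.307   0.052 ] tool mm [ 0.5369  5.4984 23.375 ]
(np.int32(301), np.float64(225.0)) [ 0.5516 -0.2957  0.052 ] tool mm [  9.4665 -12.8061  23.3768]
(np.int32(360), np.float64(225.0)) [ 0.5332 -0.3272  0.052 ] tool mm [ 9.4651 23.6338 23.3728]
```

View pics/f.png

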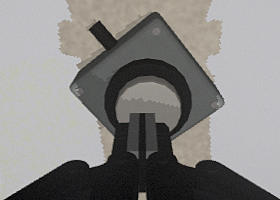

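The cap is centred about +4 mm in x and +4 mm in y from the tip, so a finger corner was probably catching the collar. I'll re-centre and press again.

Emit:
jog_arm:
  increments:
    - [4,4,0,0,0,0,1]
    - [0,0,10,0,0,0,1]
    - [0,0,10,0,0,0,1]
    - [0,0,3,0,0,0,1]
    - [0,0,2,0,0,0,1]
    - [0,0,1,0,0,0,1]
    - [0,0,1,0,0,0,1]
    - [0,0,1,0,0,0,1]
    - [0,0,0,0,0,0,1]
    - [0,0,0,0,0,0,1]

```text
clock: 20.15
ee_pos: [0.5381, -0.3075, 0.0499]
tcp_rot: [3.032, -0.821, 0.001]
contact_force: [-9.8, 4.6, 20.9]
finger_gap: 0.0001
grip_force: 10.3
```

Emit:
jog_arm:
  increments:
    - [0,0,1,0,0,0,1]
    - [0,0,1,0,0,0,1]
    - [0,0,0,0,0,0,1]
    - [0,0,0,0,0,0,1]
    - [0,0,0,0,0,0,1]
    - [0,0,0,0,0,0,1]
    - [0,0,0,0,0,0,1]
    - [0,0,0,0,0,0,1]
    - [0,0,0,0,0,0,1]
    - [0,0,0,0,0,0,1]

```text
clock: 21.4
ee_pos: [0.5382, -0.3075, 0.0496]
tcp_rot: [3.032, -0.821, 0.002]
contact_force: [-15.1, 7.2, 34.3]
finger_gap: -0.0002
grip_force: 16.8
```

Emit:
jog_arm:
  increments:
    - [0,0,-6,0,0,0,1]
    - [0,0,0,0,0,0,1]
    - [0,0,0,0,0,0,1]
    - [0,0,0,0,0,0,1]
    - [0,0,0,0,0,0,1]
    - [0,0,0,0,0,0,1]
    - [0,0,0,0,0,0,1]
    - [0,0,0,0,0,0,1]
    - [0,0,0,0,0,0,1]
    - [0,0,0,0,0,0,1]

```text
clock: 22.65
ee_pos: [0.5386, -0.3076, 0.0515]
tcp_rot: [3.032, -0.821, 0.001]
contact_force: [2.1, -2.3, 2.5]
finger_gap: 0.0001
grip_force: 1.8
```

Emit:
jog_arm:
  increments:
    - [0,0,-2,0,0,0,1]
    - [0,0,0,0,0,0,1]
    - [0,0,0,0,0,0,1]
    - [0,0,0,0,0,0,1]
    - [0,0,0,0,0,0,1]
    - [0,0,0,0,0,0,1]
    - [0,0,0,0,0,0,1]
    - [0,0,0,0,0,0,1]
    - [0,0,0,0,0,0,1]
    - [0,0,0,0,0,0,1]

```text
clock: 23.9
ee_pos: [0.5383, -0.3074, 0.0534]
tcp_rot: [-3.032, 0.821, 0.0]
contact_force: [0.4, -1.1, 2.4]
finger_gap: -0.0001
grip_force: 1.3
```

Emit:
jog_arm:
  increments:
    - [0,0,-1,0,0,0,1]
    - [0,0,0,0,0,0,1]
    - [0,0,0,0,0,0,1]
    - [0,0,0,0,0,0,1]
    - [0,0,0,0,0,0,1]
    - [0,0,0,0,0,0,1]
    - [0,0,0,0,0,0,1]
    - [0,0,0,0,0,0,1]
    - [0,0,0,0,0,0,1]
    - [0,0,0,0,0,0,1]

```text
clock: 25.15
ee_pos: [0.5383, -0.3074, 0.0544]
tcp_rot: [-3.032, 0.821, 0.0]
contact_force: [1.2, 0.2, 1.6]
finger_gap: -0.0003
grip_force: 1.1
```

Emit:
jog_arm:
  increments:
    - [0,0,-5,0,0,0,1]
    - [0,0,-10,0,0,0,1]
    - [0,0,-20,0,0,0,1]
    - [0,0,-30,0,0,0,1]
    - [0,0,-30,0,0,0,1]
    - [0,0,-15,0,0,0,1]
    - [0,0,0,0,0,0,1]
    - [0,0,0,0,0,0,1]
    - [0,0,0,0,0,0,1]
    - [0,0,0,0,0,0,1]

```text
clock: 26.4
ee_pos: [0.538, -0.3073, 0.1635]
tcp_rot: [-3.032, 0.821, 0.002]
contact_force: [0.4, -1.0, -0.0]
finger_gap: -0.0001
grip_force: 0.0
```

```bash
python3 - <<'E'
from h import *
s=env.get_state();w=viewer.camera('wrist');print(s['ee_pos'])
cv2.imwrite('pics/g.png',w['frame'])
E
```

```text
[ 0.53796994 -0.30731596  0.16347419]
```

View pics/g.png

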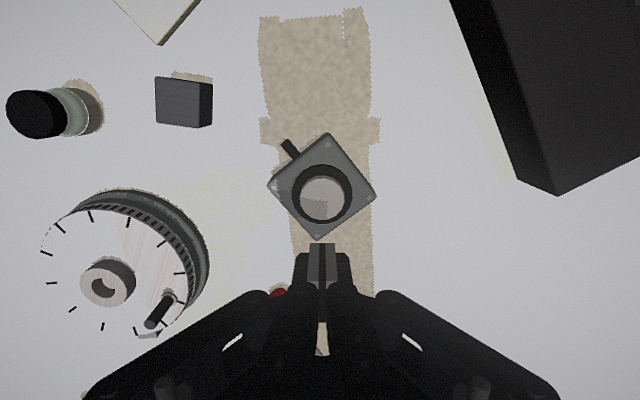

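The wrist view shows the button cap up at (322,198). The dial and post are unchanged and the ring is centred at (108,282). Spring contact lasted from about 0.0545 m down to a hard stop near 0.0498 m, so I take the press as full. Handing in.

```bash
python3 -c "
from h import *
print(finish_job())"
```

```text
the job is handed in; nothing more can be done
None
```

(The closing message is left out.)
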